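# Take the optical cell from its case and hold it in the light path

## Task

Slip the blade of the spatula into the notch at the front of the closed case, lever the flat cover up with it and swing the cover right back until it stands upright or beyond (the fingers must not touch the cover), then lay the spatula flat on the worktop. Grip the optical cell by its two frosted sides only, never touching its clear windows, and hold it upright in the gap of the light bench, windows squarely facing the lamp and the detector and the middle of the windows on the beam line, clear of the bench. Finish while still holding it there, and leave the other things on the worktop where they are.

Things in the scene. Friction and masses are not known exactly. Their poses are not given: they have to be found in the camera images.
- case: Fixed grey box, 100 (its x) x 130 (its y) x 60 mm high, walls 4 mm, inner floor 4 mm above the worktop; origin at the centre of its underside, z up. Its front, with the notch, faces its -x; the cover's hinge is along the top of its +x side. The cell stands inside on the inner floor near the middle. It cannot move.
- notch (a point): Middle of the pry notch, on the outer face of the case's front wall (56 mm above the worktop). The notch is a cut through the 4 mm wall at its top edge, 30 mm wide (case y) and 8 mm high, from 52 mm up to the cover's underside at 60 mm. Inside it is open; the cell's near side is at least 25 mm from the wall's outer face and the cell's top is 53 mm above the worktop.
- hinge (a point): Middle of the cover's hinge axis, at the top of the case's far wall (60 mm above the worktop), 100 mm behind the notch's face. The axis runs along the case's y.
- cover (a joint): Angle of the cover in rad: 0 closed, 1.57 standing upright, stop at 1.75. A stiff friction hinge: it stays where it is left; lifting its front edge takes about 1 to 2 N.
- cover_front (a point): Middle of the front edge of the cover's underside. The cover is a flat panel 100 x 130 x 4 mm, turning about the hinge line; when closed its underside is 60 mm above the worktop and its front edge is flush with the front wall, so that only the notch gives a hold under it. Fingers must not touch it.
- spatula: Loose flat-bladed spatula, 45 g, lying on the worktop. Origin under the middle of its black handle (80 long x 12 wide x 14 mm high); its x axis points along the tool to the blade, z is up. The steel blade is 12 mm wide and 2 mm thick, level, at half the handle's height (7 mm above the origin), and ends 105 mm ahead of the origin. Grip the handle across its 12 mm.
- spatula_tip (a point): Middle of the blade's end edge, 105 mm ahead of the handle's middle and 7 mm above the handle's underside.
- cell: Loose optical cell (large cuvette), 50 g, standing upright in the case; origin at the centre of its underside, z up. Frosted white sides 25 mm wide, 45 mm high face its +y and -y and are 18 mm apart outside: grip across these. Clear windows at its +x and -x ends, 26.5 mm apart outside; light passes along its x. A white stopper reaches 49 mm above its underside.
- cell_windows: The two clear windows of the cell (each 12 mm wide, 38 mm high, at its +x and -x ends); origin the same as the cell's. Fingers must not touch them.
- window_mid (a point): Point on the cell's middle axis, 22 mm above its underside: the middle of the windows, which is to be on the beam line.
- light_bench: Fixed light bench: base plate 210 (its x, the beam) x 70 x 12 mm; white lamp housing at its -x, grey detector housing at its +x, each 56 x 60 mm, top 92 mm over the worktop; 26 mm lens barrels leave a clear gap of 76 mm. Origin at the centre of its underside, z up. The beam runs along its x, 70 mm above the worktop. Either window may face the lamp.
- beam_mid (a point): Middle of the beam between the two lens barrels, 70 mm above the worktop.
- tally_counter: Bystander: small white tally counter 45 x 63 x 30 mm, origin at its underside; to be left alone.
- marker_blue: Bystander: marker pen with a blue cap, 136 mm long, lying on the worktop, origin at its underside; to be left alone.
- bottle_amber: Bystander: amber bottle with black cap, 46 mm across, 91 mm high, origin at its underside; to be left alone.
- vial: Bystander: small vial with green cap, 26 mm across, 54 mm high, origin at its underside; to be left alone.

How it is judged (in metres and radians):
On the way, in this order (a step that is already met when the one before it is completed fails the run):
1. the cover is levered up with the spatula's blade (value of joint cover above 0.2 rad and contact force between spatula and cover above 0.1 N), for 0.05 s.
2. the cover stands open (value of joint cover above 1.3 rad), for 0.2 s.
3. the spatula lies on the worktop, let go (height (world z) of spatula below 0.02 m and height (world z) of spatula_tip below 0.03 m and contact force between the fingers and spatula below 0.1 N and linear speed of spatula below 0.02 m/s), for 0.2 s.
4. the cell is gripped and lifted out of the case (contact force between the fingers and cell above 1 N and height (world z) of cell above 0.03 m and contact force between cell and case below 0.05 N), for 0.2 s.
At the end, for the whole second after the job is handed in: Fingers hold the cell by its frosted sides, still, upright and square to the beam within 8 degrees, window middle within 15 mm of the gap middle along the beam, 5 mm sideways, 7 mm in height, clear of the bench; cover open past 1.3 rad; spatula let go, flat on the worktop (contact force between the fingers and cell above 1 N and contact force between the fingers and cell_windows below 0.3 N and contact force between cell and light_bench below 0.05 N and x of window_mid in the frame of beam_mid between -0.015 and 0.015 m and y of window_mid in the frame of beam_mid between -0.005 and 0.005 m and z of window_mid in the frame of beam_mid between -0.007 and 0.007 m and angle between the x axis of cell and the x axis of light_bench, either way round below 0.14 rad and angle between cell's own z axis and vertical below 0.14 rad and linear speed of cell below 0.02 m/s and value of joint cover above 1.3 rad and height (world z) of spatula below 0.02 m and height (world z) of spatula_tip below 0.03 m and contact force between the fingers and spatula below 0.1 N); the arm keeps its last pose, push and grip.
It fails at once if the fingers touch a clear window of the cell (contact force between the fingers and cell_windows above 0.5 N).
It fails at once if the fingers touch the cover (contact force between the fingers and cover above 1 N).
It fails at once if the cell is tipped over (angle between cell's own z axis and vertical above 0.6 rad).
It fails at once if a bystander is disturbed (distance of any of tally_counter, marker_blue, bottle_amber, vial from where it was at the start of the episode above 0.03 m).
It also fails if it takes over 56 s, if anything falls off the work surface, if the arm or the gripper's body presses on something with over 40 N, if the wrist force passes 120 N, or if a joint passes its speed limit or range.

## Robot

A 6-joint arm with a two-finger parallel gripper is mounted at the origin on the work surface; the furniture and walls round the work are solid. World frame = base frame: x ahead of the robot, y to its left, z up, the work surface at z = 0. Lengths are in m, angles in degrees, forces in N, time in s.
With the tool pointing down it reaches from about 0.25 to 0.725 m from the base axis. Payload 9.7 kg.
Tool frame: the origin (TCP) lies between the finger pads; the fingertips stand 11 mm ahead of it and the grasp point (between the pads) lies 8 mm behind it; y points along the fingers, x is the direction in which the jaws open and shut, and the axes are right-handed (so a half turn about y gives the same grasp; the last joint's range is limited). The gripper opens to 85 mm and grips with 20 to 120 N. Pads are 22 mm wide; open, the fingers measure 114 mm over their backs; the gripper's body (76 mm by 85 mm) begins 54 mm behind the grasp point. The pads swing forward as they close: fully open they stand 13 mm farther back than shut.
Start: joints at [75, 4.979, 10.078, 95.1, 0, 90], TCP at [0.142, 0.531, 0.242] pointing down, gripper open.
Joint ranges: [-179.16, 179.16], [-48.56, 103.87], [-65.8, 70.77], [-126.05, 130.52], [-82.76, 87.17], [-180, 180]. Speed limits (degrees/s): [127.2, 127.2, 147.25, 180, 180, 180].

## Interface

Orientations are given as [roll, pitch, yaw] about the fixed x, y, z axes, in that order (R = Rz(yaw) Ry(pitch) Rx(roll)).
In Python, from workcell import bot, vision gives the robot as it stands. The module is installed in compiled form; this text tells all that it offers.
- The arm moves only by the shell command python3 -m crank 'ROWS' [OPENING] [FORCE]. ROWS is text: rows parted by semicolons, each of 6 numbers parted by spaces: the shift along the tool's x, y, z in m, then the turn, a rotation vector about the tool's x, y, z in rad. A call has 1 to 8 rows; each row is the pose to reach, as a shift and turn from the pose commanded when the call began, along the tool's axes at that moment; what a row does not reach only later rows make up. A row lasts 1/10 s, in which the tool goes at most 50 mm and 8.59 degrees, less where a joint would pass 70% of its speed; a pose out of reach is approached as far as the arm can. A call with a gripper value outside its range is refused whole. OPENING is the gripper's target within -1 to 1 (shut at 1, half-way at 0, fully open at -1), set as the call begins (- or left out, the last holds). The fingers move at their own pace and stop on an object; FORCE is the grip in N (left out, the last holds). Time passes only in rows, so rows that repeat a pose let the fingers close. It gives the time, the measured TCP pose, the force and the opening at its end, in the units of the state.
- bot.get_obs(): the state, without advancing time (a new reading comes with each control period).
- vision.camera(name): name is "scene" or "side" or "wrist"; returns the picture (420x560x3 uint8, red, green, blue); there is no depth.
- vision.get_calibration(name): a dict with "fx", "fy", "cx", "cy" (pixels), "rvec" (rotation vector, rad) and "tvec" (3), from world to camera coordinates, as OpenCV has them. Camera axes: x right, y down, z forward; pixel columns grow to the right and rows downward; lengths in m; the calibration is good to about 2 mm. A picture is of the moment at which its call begins: read the wrist's pose just before it. get_calibration takes no time and is no camera call; for the wrist camera it gives the pose at the moment of the call.
- bot.job_done(): hands the job in, once; it reports no verdict.
The state is a dict: "time": time; "q": joint angles; "qd": joint speeds; "joint_efforts": joint torques, N m; "ee_pos": TCP position; "tcp_rot": TCP orientation; "wrist_force": force on the tool from outside, world axes, zero at the start; "torque": the same for the moment, N m; "opening": finger opening in m.
Only numpy, scipy, OpenCV 4.12 (cv2) and the standard library are available. Lean on these libraries where they do the work, as an engineer would, in place of code of your own. Each camera call takes 0.05 s, during which the arm holds its last target. There are 200 camera calls.

## Working session

There is one attempt and no reset: what is moved stays moved. The work goes in short steps, Python scripts to look and compute and a shell command to move; the robot and the scene stay as the last step left them, time stands still between calls to the robot, and variables do not carry over. Pictures are saved under pics/ and viewed, about 8 in all and at most 12, crops included, and the job is handed in when it is done.

```bash
mkdir -p pics; cat > h.py <<'E'
import numpy as np, cv2
from workcell import bot, vision
def cal(n):
    c=vision.get_calibration(n); K=np.array([[c['fx'],0,c['cx']],[0,c['fy'],c['cy']],[0,0,1.]])
    return K,cv2.Rodrigues(np.array(c['rvec'],float))[0],np.array(c['tvec'],float).ravel()
def ray(n,uv,c=None):
    K,R,t=c or cal(n); d=R.T@np.linalg.inv(K)@np.array([uv[0],uv[1],1.]); return -R.T@t,d/np.linalg.norm(d)
def onz(n,uv,z,c=None):
    o,d=ray(n,uv,c); return o+d*(z-o[2])/d[2]
def proj(n,p,c=None):
    K,R,t=c or cal(n); q=K@(R@np.array(p,float)+t); return q[:2]/q[2]
def snap(n,f):
    im=vision.camera(n); cv2.imwrite('pics/'+f,im[:,:,::-1]); return im
E
python3 - <<'E'
from h import *
print(bot.get_obs())
a=snap('scene','s0.png');b=snap('side','d0.png');w=snap('wrist','w0.png')
for n in('scene','side','wrist'):
    K,R,t=cal(n); print(n,K[0,0],(-R.T@t).round(3),R[2].round(3))
E
```

```text
{'time': 0.0, 'q': array([7.50011783e+01, 5.01186879e+00, 1.00331410e+01, 9.50977859e+01,
       2.17892065e-03, 9.00004547e+01]), 'qd': array([-0.10431202, -0.08398372, -0.07919035,  0.03547013,  0.04789149,
        0.02195085]), 'joint_efforts': array([-1.00628830e-05, -5.20389104e+01,  4.64800751e+01,  1.63810397e-02,
       -2.39197522e-05, -1.34455732e-06]), 'ee_pos': array([0.14227553, 0.53106346, 0.24156391]), 'tcp_rot': array([-8.99978217e+01,  7.65137513e-02,  7.50007235e+01]), 'wrist_force': array([ 0.66395303, -0.27682511, -0.48142654]), 'torque': array([ 0.06259854,  0.02506616, -0.01297447]), 'opening': 0.08517690737511974}
scene 429.9776260637319 [ 0.15  -0.476  0.847] [ 0.393  0.479 -0.785]
side 463.12960252409135 [0.318 0.752 0.612] [ 0.224 -0.801 -0.555]
wrist 346.3333975517867 [0.076 0.55  0.372] [ 0.266 -0.072 -0.961]
```

View pics/s0.png

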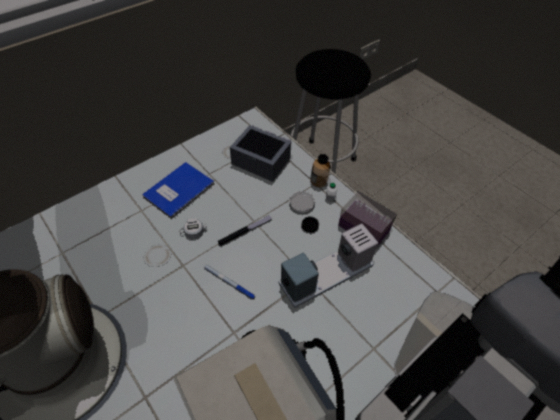

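View pics/d0.png

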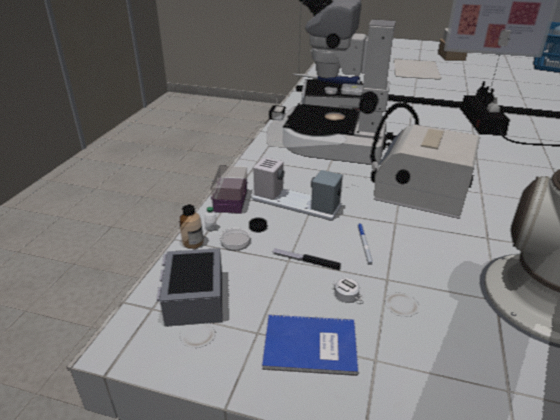

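The scene view shows the case at (261,153), the spatula at (245,230), the bench at (328,262), the amber bottle at (320,170), the vial at (331,190), the counter at (193,228) and the marker at (230,282). I need enlarged crops.

```bash
python3 - <<'E'
import cv2,numpy as np
a=cv2.imread('pics/s0.png');b=cv2.imread('pics/d0.png')
def cr(i,x,y,w,h,W,H):
    c=cv2.resize(i[y:y+h,x:x+w],(W,H),interpolation=cv2.INTER_CUBIC); return np.clip(255*(c/255.)**.6,0,255).astype('u1')
m=np.zeros((600,800,3),'u1')
m[:300,:400]=cr(a,215,115,80,60,400,300)   # x5
m[:300,400:]=cr(b,150,240,100,75,400,300)  # x4 
m[300:,:400]=cr(a,210,200,200,150,400,300)[:300] # x2
m[300:,400:]=cr(b,230,150,160,120,400,300) # x2.5
cv2.imwrite('pics/m1.png',m)
E
```

```text
(no output)
```

View pics/m1.png

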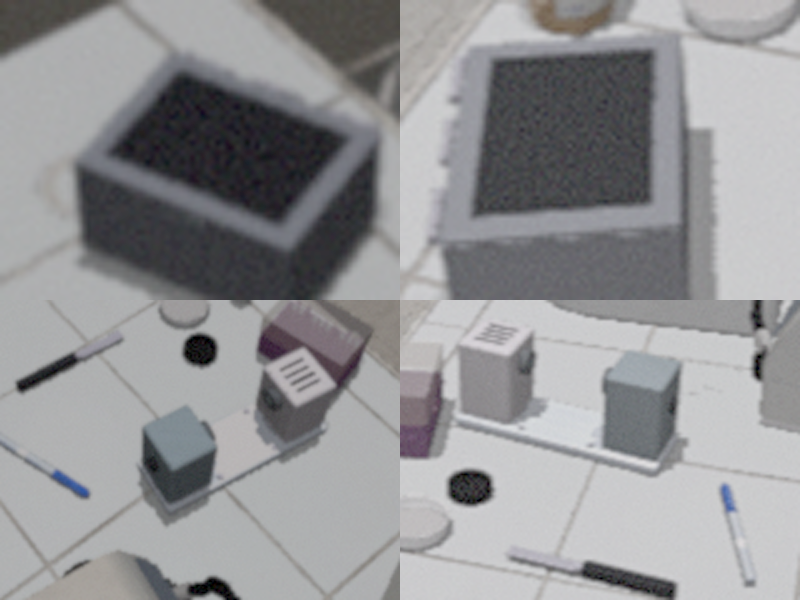

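Enlarged: the case's hinge knuckles lie along its far edge, away from the robot (left edge in the side view). The front is the near-robot edge, running (231,147)-(273,164) in the scene view. The spatula's blade points to the scene upper right, with the tip at about (271,219).

```bash
python3 - <<'E'
from h import *
print('case sc',[onz('scene',p,.064).round(3) for p in [(230.6,147),(251,126.6),(290.6,141),(273,164)]])
print('case sd',[onz('side',p,.064).round(3) for p in [(167.5,251.2),(220,249.5),(220.5,297),(161.2,300)]])
print('spat sc',onz('scene',(220,242.5),.008).round(3),onz('scene',(271,218.5),.008).round(3))
print('spat sd',onz('side',(340.4,265.5),.008).round(3),onz('side',(273.2,251),.008).round(3))
# bench housing tops: scene (x2, off 210,200), side(x2.5, off 230,150)
S=lambda x,y:(210+x/2,200+(y-300)/2); D=lambda x,y:(230+(x-400)/2.5,150+(y-300)/2.5)
print('det sc',[onz('scene',S(*p),.092).round(3) for p in [(143,438),(180,407),(215,438),(178,472)]])
print('lamp sc',[onz('scene',S(*p),.092).round(3) for p in [(262,378),(298,347),(335,377),(300,408)]])
print('det sd',[onz('side',D(*p),.092).round(3) for p in [(604,390),(618,352),(682,360),(672,402)]])
print('lamp sd',[onz('side',D(*p),.092).round(3) for p in [(460,347),(480,318),(535,325),(515,355)]])
print('base sd',[onz('side',D(*p),.012).round(3) for p in [(457,415),(655,465),(680,430)]])
for n,p in(('bottle',(322,158)),('vial',(332,184))): print(n,onz('scene',p,.091 if n=='bottle' else .054).round(3))
E
```

```text
case sc [array([0.569, 0.23 , 0.064]), array([0.658, 0.261, 0.064]), array([0.707, 0.151, 0.064]), array([0.618, 0.114, 0.064])]
case sd [array([0.709, 0.152, 0.064]), array([0.616, 0.119, 0.064]), array([0.567, 0.237, 0.064]), array([0.658, 0.271, 0.064])]
spat sc [0.399 0.034 0.008] [0.535 0.016 0.008]
spat sd [0.396 0.033 0.008] [0.539 0.027 0.008]
det sc [array([ 0.435, -0.146,  0.092]), array([ 0.488, -0.141,  0.092]), array([ 0.492, -0.191,  0.092]), array([ 0.438, -0.197,  0.092])]
lamp sc [array([ 0.579, -0.167,  0.092]), array([ 0.638, -0.162,  0.092]), array([ 0.641, -0.214,  0.092]), array([ 0.584, -0.219,  0.092])]
det sd [array([ 0.494, -0.116,  0.092]), array([ 0.497, -0.188,  0.092]), array([ 0.437, -0.19 ,  0.092]), array([ 0.432, -0.113,  0.092])]
lamp sd [array([ 0.641, -0.154,  0.092]), array([ 0.641, -0.216,  0.092]), array([ 0.586, -0.217,  0.092]), array([ 0.587, -0.154,  0.092])]
base sd [array([ 0.648, -0.16 ,  0.012]), array([ 0.445, -0.13 ,  0.012]), array([ 0.433, -0.196,  0.012])]
bottle [0.71  0.036 0.091]
vial [ 0.697 -0.021  0.054]
```

View pics/w0.png

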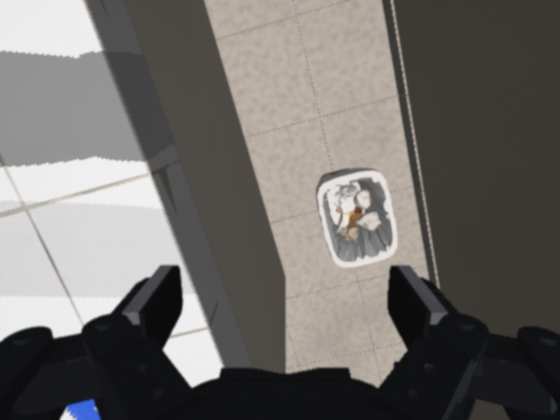

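The wrist view shows only the table edge and floor, so there's nothing to use there. I'll move over the spatula handle, estimated at (0.437, 0.031) with yaw about -5°.

```bash
cat >> h.py <<'E'
from scipy.spatial.transform import Rotation as Ro
def pose():
    o=bot.get_obs(); return np.array(o['ee_pos']),Ro.from_euler('xyz',o['tcp_rot'],degrees=True),o
def go(p,yaw,pitch=0):
    # tool yaw = direction of tool x; pitch>0 raises what is on the tool's -z side (deg, about tool x)
    P,R,o=pose(); T=Ro.from_euler('xyz',[-90,0,yaw],degrees=True)*Ro.from_rotvec([np.radians(pitch),0,0])
    print('shift',R.inv().apply(np.array(p)-P).round(4),'turn',(R.inv()*T).as_rotvec().round(3),'t',round(o['time'],2))
E
python3 -c "
from h import *
go([.437,.031,.20],85)"
```

```text
shift [-0.4068  0.0422 -0.4141] turn [-0.    -0.175 -0.001] t 0.15
```

```bash
python3 -m crank '-0.407 0.042 -0.414 0 -0.175 0;-0.407 0.042 -0.414 0 -0.175 0;-0.407 0.042 -0.414 0 -0.175 0;-0.407 0.042 -0.414 0 -0.175 0;-0.407 0.042 -0.414 0 -0.175 0;-0.407 0.042 -0.414 0 -0.175 0;-0.407 0.042 -0.414 0 -0.175 0;-0.407 0.042 -0.414 0 -0.175 0' -0.5
python3 -c "
from h import *
go([.437,.031,.20],85);print(pose()[2]['q'])"
```

```text
time: 0.95
ee_pos: [0.3452, 0.1856, 0.2133]
tcp_rot: [-90.0, -0.0, 85.1]
wrist_force: [1.3, 0.1, 0.7]
opening: 0.0641
shift [-0.1461  0.0133 -0.1048] turn [0.001 0.001 0.   ] t 0.95
[ 2.82668057e+01 -1.71150425e+01 -1.33464840e+01  9.37339163e+01
 -1.11125903e-03  3.32161486e+01]
```

```bash
python3 -m crank '-0.146 0.013 -0.105 0 0 0;-0.146 0.013 -0.105 0 0 0;-0.146 0.013 -0.105 0 0 0;-0.146 0.013 -0.105 0 0 0;-0.146 0.013 -0.105 0 0 0;-0.146 0.013 -0.105 0 0 0'
python3 - <<'E'
from h import *
P,R,o=pose();c=cal('wrist');im=snap('wrist','w1.png');np.save('w1c.npy',np.hstack([c[0],c[1],c[2][:,None]]))
print(P,o['tcp_rot'],(-c[1].T@c[2]).round(3),c[1][2].round(3))
for p in [(.437,.031,.014),(.54,.02,.008),(.397,.034,.014)]: print(proj('wrist',p,c).round(1))
E
```

```text
time: 1.55
ee_pos: [0.4366, 0.0325, 0.2001]
tcp_rot: [-89.9, -0.0, 84.9]
wrist_force: [0.8, -0.3, -0.1]
opening: 0.0643
[0.43655273 0.03247747 0.20009225] [-8.99387423e+01 -3.42525882e-03  8.49151305e+01] [0.368 0.039 0.33 ] [ 0.273 -0.024 -0.962]
[282.3 187.3]
[280.7 284.2]
[281.6 143.8]
```

View pics/w1.png

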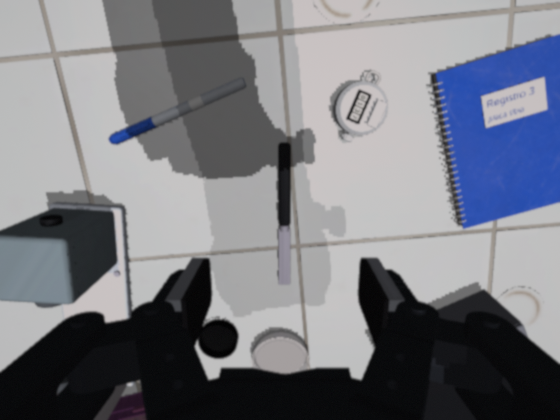

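The wrist view shows the spatula upright in the image: handle from (285,143) to (284,226), blade tip at (284,284). That matches the estimate within about 3 mm.

```bash
python3 - <<'E'
from h import *
M=np.load('w1c.npy');c=(M[:,:3],M[:,3:6],M[:,6])
im=cv2.imread('pics/w1.png').astype(int)
g=im.max(2)
for name,y0,y1,lo,hi,z in(('handle',148,222,0,75,.014),('blade',235,280,0,0,.008)):
    cs=[]
    for y in range(y0,y1,6):
        row=g[y,272:298]
        if name=='handle': xs=np.where(row<75)[0]
        else:
            b=im[y,272:298]; xs=np.where((b[:,0]-b[:,2]>12))[0]
        if len(xs): cs.append((272+xs.mean(),y,len(xs)))
    w=np.array([onz('wrist',q[:2],z,c) for q in cs]); k=np.polyfit(w[:,0],w[:,1],1)
    print(name,np.array(cs)[:,0].round(1),np.array(cs)[:,2],'yaw',np.degrees(np.arctan(k[0])).round(2),'y at .437',np.polyval(k,.437).round(4),'y at .54',np.polyval(k,.54).round(4))
print(onz('wrist',(285,143),.014,c),onz('wrist',(284.5,226),.014,c),onz('wrist',(284.3,284),.008,c))
go([.437,.034,.013],85)
E
```

```text
handle [284.  284.  284.5 284.  283.5 283.5 283.5 283.5 283.5 283.5 283.5 283.5
 284. ] [15. 15. 16. 13. 12. 12. 12. 12. 12. 12. 12. 12. 11.] yaw -5.48 y at .437 0.0323 y at .54 0.0224Traceback (most recent call last):
  File "<stdin>", line 13, in <module>
IndexError: too many indices for array: array is 1-dimensional, but 2 were indexed
```

```bash
python3 -m crank '0 0.05 0 0 0 0;0 0.1 0 0 0 0;0 0.15 0 0 0 0;0 0.17 0 0 0 0;0 0.18 0 0 0 0;0 0.186 0 0 0 0;0 0.186 0 0 0 0'
python3 -m crank '0 0 0 0 0 0;0 0 0 0 0 0;0 0 0 0 0 0;0 0 0 0 0 0;0 0 0 0 0 0;0 0 0 0 0 0;0 0 0 0 0 0;0 0 0 0 0 0' 1 100
```

```text
time: 2.3
ee_pos: [0.4371, 0.0335, 0.0151]
tcp_rot: [-90.1, -0.0, 85.1]
wrist_force: [-0.4, 0.0, 1.3]
opening: 0.0639
time: 3.1
ee_pos: [0.4372, 0.0329, 0.0154]
tcp_rot: [-90.1, -0.0, 85.0]
wrist_force: [-2.1, -0.2, 6.6]
opening: 0.0085
```

```bash
python3 -m crank '0 -0.03 0 0 0 0;0 -0.07 0 0 0 0;0 -0.11 0 0 0 0;0 -0.145 0 0 0 0;0 -0.145 0 0 0 0' 
python3 - <<'E'
from h import *
P,R,o=pose();c=cal('wrist');im=snap('wrist','w2.png');b=snap('side','d2.png')
x=R.apply([0,0,-1]);print(P,'predicted tip',proj('wrist',P+[0,0,0]+.105*x,c),'side',proj('side',P+.105*x),proj('side',P-.04*x))
m=np.zeros((420,800,3),'u1');m[:,:400]=im[:,80:480,::-1];m[:400,400:]=cv2.resize(b[130:290,220:380,::-1],(400,400));cv2.imwrite('pics/m2.png',m)
E
```

```text
time: 3.6
ee_pos: [0.4387, 0.033, 0.1644]
tcp_rot: [-90.4, -0.1, 85.0]
wrist_force: [0.3, -0.5, -1.4]
opening: 0.0087
[0.43865637 0.03298447 0.16441664] predicted tip [283.15872445 471.52764525] side [271.40578021 184.68930355] [345.59943836 200.26676194]
```

View pics/m2.png

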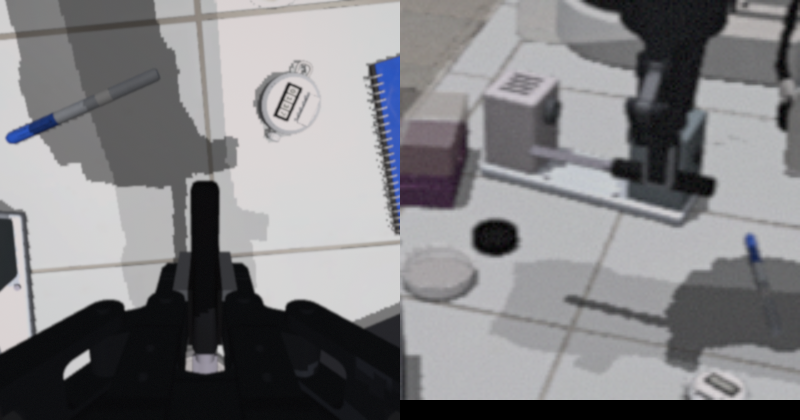

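The side view shows the spatula held level, with the tip at about full-frame (272.8,190.8). The wrist view shows the handle central between the fingers.

```bash
python3 - <<'E'
from h import *
P,R,o=pose()
print('tip side',onz('side',(272.8,190.8),.156).round(4),'model',(P+.105*R.apply([0,0,-1])-[0,0,.0084]).round(4))
f=np.array([.5925,.175,0]);d=np.array([np.cos(np.radians(22)),np.sin(np.radians(22)),0])
p=f-(.105+.03)*d; p[2]=.056+.0084
print(p); go(p+[0,0,.06],112)
E
```

```text
tip side [0.5386 0.03   0.156 ] model [0.5417 0.0238 0.1517]
[0.46733018 0.12442811 0.0644    ]
shift [ 0.0938  0.0356 -0.0221] turn [ 0.002 -0.471 -0.   ] t 3.7
```

```bash
python3 -m crank '0.047 0.018 -0.011 0 -0.14 0;0.094 0.0356 -0.022 0 -0.28 0;0.094 0.0356 -0.022 0 -0.42 0;0.094 0.0356 -0.022 0 -0.471 0;0.094 0.0356 -0.022 0 -0.471 0' 
python3 - <<'E'
from h import *
f=np.array([.5925,.175,0]);d=np.array([np.cos(np.radians(22)),np.sin(np.radians(22)),0])
p=f-(.105+.03)*d; p[2]=.056+.0084
print(pose()[0],pose()[2]['tcp_rot']);go(p,112)
E
```

```text
time: 4.2
ee_pos: [0.4659, 0.1248, 0.1219]
tcp_rot: [-89.8, -0.0, 112.1]
wrist_force: [0.4, -0.3, 0.5]
opening: 0.0084
[0.46592137 0.12480526 0.12194861] [-8.98273541e+01 -2.10376130e-02  1.12091417e+02]
shift [-0.0009  0.0575 -0.0013] turn [-0.003  0.002  0.   ] t 4.2
```

```bash
python3 -m crank '0 0.03 0 0 0 0;0 0.05 0 0 0 0;0 0.0575 -0.001 0 0 0;0 0.0575 -0.001 0 0 0;0 0.0575 -0.001 0 0 0' 
python3 - <<'E'
from h import *
P,R,o=pose();print(P,o['tcp_rot'],(P+.105*R.apply([0,0,-1])-[0,0,.0084]).round(4))
a=snap('scene','s3.png');b=snap('side','d3.png')
m=np.zeros((400,800,3),'u1')
g=lambda i:(255*(i/255.)**.6).astype('u1')[:,:,::-1]
m[:,:400]=cv2.resize(g(a[120:200,210:290]),(400,400),interpolation=3);m[:,400:]=cv2.resize(g(b[210:310,160:260]),(400,400),interpolation=3);cv2.imwrite('pics/m3.png',m)
E
```

```text
time: 4.7
ee_pos: [0.468, 0.1249, 0.067]
tcp_rot: [-90.0, 0.0, 112.0]
wrist_force: [-0.5, -0.6, -0.5]
opening: 0.0085
[0.46797611 0.12493514 0.06699129] [-9.00316128e+01  3.07074772e-03  1.11962204e+02] [0.5654 0.1642 0.0586]
```

View pics/m3.png

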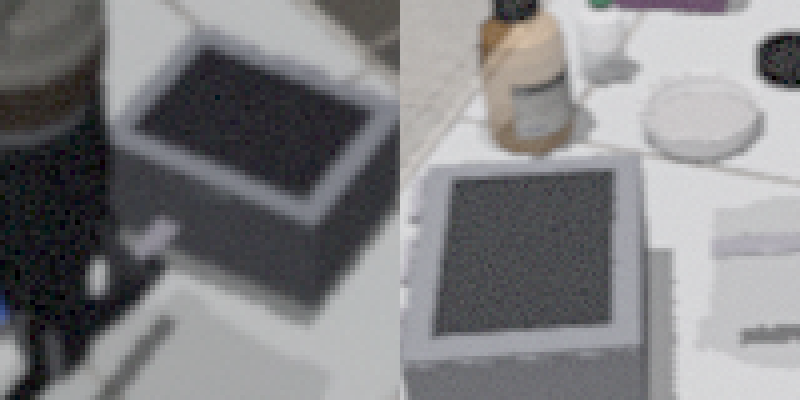

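The scene crop shows the tip at (177,227), full-frame about (245.4,165.4), just in front of the front wall. The side crop shows it at (714,245), full-frame about (238.5,271).

```bash
python3 - <<'E'
from h import *
A=[];B=[]
for n,u in(('scene',(245.4,165.4)),('side',(238.5,271.2))):
    o,d=ray(n,u);M=np.eye(3)-np.outer(d,d);A.append(M);B.append(M@o)
    for z in(.0565,.0586):print(n,onz(n,u,z).round(4))
print(np.linalg.lstsq(np.vstack(A),np.hstack(B),rcond=None)[0])
P,R,o=pose();print(P,proj('scene',P+.105*R.apply([0,0,-1])-[0,0,.0084]),proj('side',P+.105*R.apply([0,0,-1])-[0,0,.0084]))
c=[onz('side',((x-400)/4+160,y/4+210),.064) for x,y in((640,153),(645,342),(428,168),(405,360))];print(np.round(c,4))
c=[onz('scene',(x/5+210,y/5+120),.064) for x,y in((112,128),(305,222),(200,28),(395,100))];print(np.round(c,4))
E
```

```text
scene [0.5649 0.159  0.0565]
scene [0.5638 0.1573 0.0586]
side [0.5644 0.1593 0.0565]
side [0.5634 0.1615 0.0586]
[0.56471573 0.15898608 0.05636923]
[0.46830895 0.12509915 0.06745258] [244.31744049 163.29544061] [236.74765219 271.72527854]
[[0.6178 0.1154 0.064 ]
 [0.5672 0.2332 0.064 ]
 [0.7086 0.1543 0.064 ]
 [0.658  0.2711 0.064 ]]
[[0.5761 0.2313 0.064 ]
 [0.6137 0.1162 0.064 ]
 [0.6585 0.266  0.064 ]
 [0.706  0.1569 0.064 ]]
```

```bash
python3 -m crank '0.003 0.001 0 0 0 0;0.003 0.001 -0.01 0 0 0;0.003 0.001 -0.02 0 0 0;0.003 0.001 -0.028 0 0 0;0.003 0.001 -0.033 0 0 0;0.003 0.001 -0.037 0 0 0;0.003 0.001 -0.04 0 0 0;0.003 0.001 -0.04 0 0 0'
```

```text
time: 5.6
ee_pos: [0.5039, 0.1429, 0.0652]
tcp_rot: [-90.0, 0.0, 112.0]
wrist_force: [-0.9, -0.1, -0.8]
opening: 0.009
```

```bash
python3 -m crank '0 0 -0.004 0 0 0;0 0 -0.008 0 0 0;0 0 -0.01 0 0 0;0 0 -0.01 0 0 0'
python3 - <<'E'
from h import *
P,R,o=pose();print(P,o['wrist_force'],(P+.105*R.apply([0,0,-1])-[0,0,.0084]).round(4))
# swing: tip on arc, hinge-relative, underside; rows in tool axes (y down, -z forward)
r=.080
for th in np.radians([0,4,8,13,18,24,30,37,44,51,58,66,74,82,90,94]):
    print(round(np.degrees(th)),'dy',round(-(r*np.sin(th)),4),'dz',round(-(r-r*np.cos(th)),4))
E
```

```text
time: 6.0
ee_pos: [0.5131, 0.1466, 0.0653]
tcp_rot: [-90.0, 0.0, 112.0]
wrist_force: [0.7, 1.0, -0.4]
opening: 0.0087
[0.51314698 0.14663728 0.06530973] [ 0.66120637  0.98085727 -0.40418189] [0.6105 0.186  0.0569]
0 dy -0.0 dz -0.0
4 dy -0.0056 dz -0.0002
8 dy -0.0111 dz -0.0008
13 dy -0.018 dz -0.0021
18 dy -0.0247 dz -0.0039
24 dy -0.0325 dz -0.0069
30 dy -0.04 dz -0.0107
37 dy -0.0481 dz -0.0161
44 dy -0.0556 dz -0.0225
51 dy -0.0622 dz -0.0297
58 dy -0.0678 dz -0.0376
66 dy -0.0731 dz -0.0475
74 dy -0.0769 dz -0.0579
82 dy -0.0792 dz -0.0689
90 dy -0.08 dz -0.08
94 dy -0.0798 dz -0.0856
```

Inserted about 18 mm with no contact force. Now levering up.

```bash
python3 -m crank '0 -0.005 0 0 0 0;0 -0.01 -0.0003 0 0 0;0 -0.015 -0.001 0 0 0;0 -0.021 -0.002 0 0 0;0 -0.028 -0.004 0 0 0;0 -0.0355 -0.007 0 0 0;0 -0.043 -0.011 0 0 0;0 -0.043 -0.011 0 0 0'
python3 - <<'E'
from h import *
P,R,o=pose();print(P,o['wrist_force'])
a=snap('scene','s4.png');b=snap('side','d4.png')
m=np.zeros((400,800,3),'u1')
g=lambda i:(255*(i/255.)**.6).astype('u1')[:,:,::-1]
m[:,:400]=cv2.resize(g(a[80:200,190:310]),(400,400),interpolation=3);m[:,400:]=cv2.resize(g(b[180:310,150:280]),(400,400),interpolation=3);cv2.imwrite('pics/m4.png',m)
E
```

```text
time: 6.8
ee_pos: [0.5243, 0.1511, 0.1098]
tcp_rot: [-90.1, 0.0, 112.0]
wrist_force: [0.0, -0.5, -0.6]
opening: 0.0088
[0.52428756 0.15107198 0.10976836] [ 0.0444538  -0.54194065 -0.6313438 ]
```

View pics/m4.png

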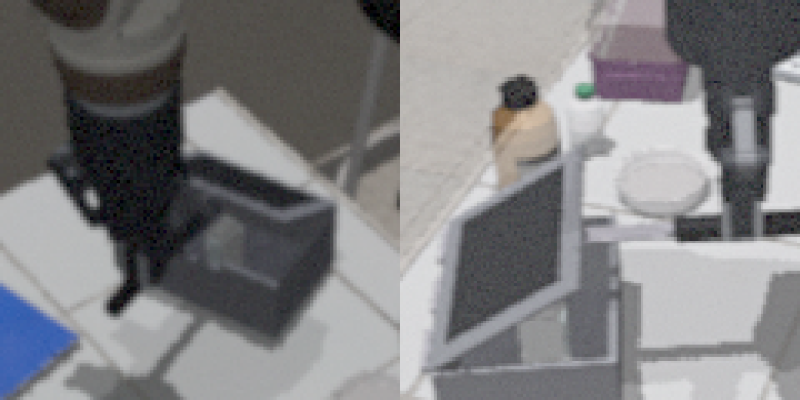

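Side view: cover up about 35° on the blade tip, with the cell visible inside at about (540,330) in the crop. Continuing.

```bash
python3 -m crank '0 -0.008 -0.0055 0 0 0;0 -0.0156 -0.012 0 0 0;0 -0.022 -0.019 0 0 0;0 -0.028 -0.027 0 0 0;0 -0.033 -0.037 0 0 0;0 -0.037 -0.047 0 0 0;0 -0.039 -0.058 0 0 0;0 -0.039 -0.058 0 0 0'
python3 -m crank '0 -0.001 -0.006 0 0 0;0 -0.001 -0.013 0 0 0;0 -0.001 -0.02 0 0 0;0 -0.001 -0.026 0 0 0;0 -0.001 -0.03 0 0 0;0 -0.001 -0.03 0 0 0'
python3 - <<'E'
from h import *
P,R,o=pose();tip=P+.105*R.apply([0,0,-1])-[0,0,.0084]
hinge=np.array([.5933+.0927,.1742+.0375,.06]);print(P,o['wrist_force'],tip,tip-hinge)
a=snap('scene','s5.png');b=snap('side','d5.png')
m=np.zeros((400,800,3),'u1')
g=lambda i:(255*(i/255.)**.6).astype('u1')[:,:,::-1]
m[:,:400]=cv2.resize(g(a[60:200,190:330]),(400,400),interpolation=3);m[:,400:]=cv2.resize(g(b[160:310,140:290]),(400,400),interpolation=3);cv2.imwrite('pics/m5.png',m)
E
```

```text
time: 7.7
ee_pos: [0.5784, 0.173, 0.1477]
tcp_rot: [-90.1, 0.0, 112.0]
wrist_force: [0.0, -0.3, -0.9]
opening: 0.0087
time: 8.3
ee_pos: [0.6041, 0.1834, 0.1477]
tcp_rot: [-89.8, -0.0, 112.0]
wrist_force: [-4.9, -2.1, 0.3]
opening: 0.0085
[0.60406888 0.18339628 0.14765211] [-4.91237432 -2.09684236  0.25063641] [0.70141448 0.22275019 0.1389306 ] [0.01541448 0.01105019 0.0789306 ]
```

View pics/m5.png

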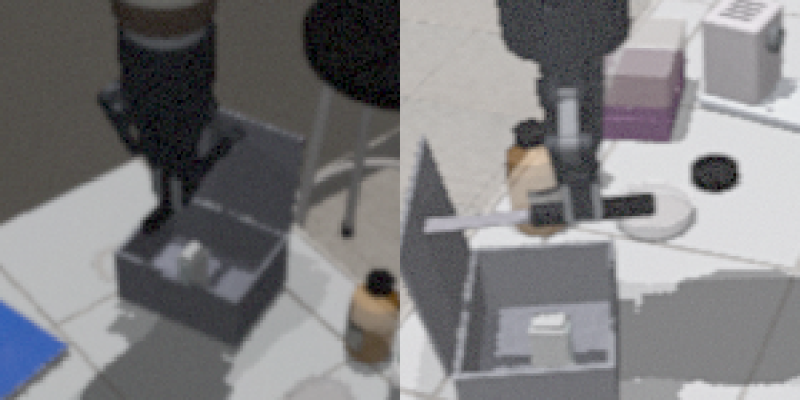

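The cover stands at about 100°, on its stop, and the cell stands upright in the case. Backing off to lay the spatula at its old place.

```bash
python3 -m crank '0 0 0.03 0 0 0;0 0 0.07 0 0 0;0 0 0.11 0 0 0;0 0 0.13 0 0 0;0 0 0.13 0 0 0'
python3 -c "
from h import *
go([.437,.0325,.06],85)"
```

```text
time: 8.9
ee_pos: [0.4827, 0.1343, 0.1491]
tcp_rot: [-90.0, 0.0, 112.0]
wrist_force: [0.3, 0.3, -0.2]
opening: 0.0086
shift [-0.0772  0.089   0.0806] turn [0.001 0.471 0.   ] t 8.9
```

```bash
python3 -m crank '-0.027 0.03 0.028 0 0.15 0;-0.054 0.06 0.056 0 0.3 0;-0.077 0.089 0.081 0 0.45 0;-0.077 0.089 0.081 0 0.471 0;-0.077 0.089 0.081 0 0.471 0'
python3 -m crank '0 0.02 0 0 0 0;0 0.033 0 0 0 0;0 0.041 0 0 0 0;0 0.045 0 0 0 0;0 0.047 0 0 0 0;0 0.047 0 0 0 0'
python3 -c "
from h import *
print(pose())"
```

```text
time: 9.4
ee_pos: [0.4385, 0.0329, 0.0593]
tcp_rot: [-90.0, -0.0, 85.0]
wrist_force: [-0.2, -0.1, 0.4]
opening: 0.0087
time: 10.0
ee_pos: [0.439, 0.0338, 0.0162]
tcp_rot: [-90.1, -0.0, 85.1]
wrist_force: [-15.8, -0.4, 36.2]
opening: 0.0086
(array([0.43896257, 0.03378494, 0.01624538]), Rotation.from_matrix(array([[ 8.50238545e-02,  2.48804040e-03, -9.96375810e-01],
                            [ 9.96378739e-01,  3.84173923e-04,  8.50250638e-02],
                            [ 5.94327397e-04, -9.99996831e-01, -2.44636661e-03]])), {'time': 10.0, 'q': array([ 4.39425663e+00, -8.39729207e+00, -2.81149439e+01,  7.01385264e+01,
        1.10244670e-02,  9.27170958e+00]), 'qd': array([-0.12347834, -0.05447693, -0.09580913, -0.03086819,  0.06896024,
        0.02724673]), 'joint_efforts': array([ -0.46152061, -22.08518922,  36.39342785,  -6.83263466,
        -0.06055736,   0.11467014]), 'ee_pos': array([0.43896257, 0.03378494, 0.01624538]), 'tcp_rot': array([-9.01401666e+01, -3.40524535e-02,  8.51226025e+01]), 'wrist_force': array([-15.83109065,  -0.37480865,  36.24494238]), 'torque': array([-0.23704846,  3.0368062 ,  0.10978596]), 'opening': 0.00857526619684861})
```

```bash
python3 -m crank '0 -0.003 0 0 0 0;0 -0.003 0 0 0 0' 
python3 -m crank '0 0 0 0 0 0;0 0 0 0 0 0;0 0 0 0 0 0;0 0 0 0 0 0;0 0 0 0 0 0;0 0 0 0 0 0;0 0 0 0 0 0' -0.3
python3 -m crank '0 -0.01 0 0 0 0;0 -0.03 0 0 0 0;0 -0.07 0 0 0 0;0 -0.12 0 0 0 0;0 -0.17 0 0 0 0;0 -0.2 0 0 0 0;0 -0.2 0 0 0 0'
python3 - <<'E'
from h import *
# cell stopper top in side view crop (551,323): scale 400/150, off 140,160 ; scene (190,245) scale 400/140, off 190,60
u=(140+151*150/400,160+322*150/400);v=(190+191*140/400,60+245*140/400)
print(u,v)
for z in(.053,):print(onz('side',u,z),onz('scene',v,z))
A=[];B=[]
for n,q in(('side',u),('scene',v)):
    o,d=ray(n,q);M=np.eye(3)-np.outer(d,d);A.append(M);B.append(M@o)
print(np.linalg.lstsq(np.vstack(A),np.hstack(B),rcond=None)[0])
E
```

```text
time: 10.2
ee_pos: [0.4391, 0.0338, 0.0167]
tcp_rot: [-90.1, -0.0, 85.1]
wrist_force: [-1.6, 1.1, 7.8]
opening: 0.0085
time: 10.9
ee_pos: [0.438, 0.0332, 0.0153]
tcp_rot: [-90.0, 0.0, 85.0]
wrist_force: [-0.5, 0.7, -0.7]
opening: 0.0554
time: 11.6
ee_pos: [0.4394, 0.0333, 0.2208]
tcp_rot: [-90.4, -0.1, 85.0]
wrist_force: [1.0, 0.7, -0.1]
opening: 0.0558
(196.625, 280.75) (256.85, 145.75)
[0.62800628 0.20066071 0.053     ] [0.63268108 0.20110359 0.053     ]
[0.63010215 0.19997492 0.05336926]
```

```bash
python3 -c "
from h import *
go([.61,.192,.21],112)"
```

```text
shift [ 0.1729  0.0122 -0.1561] turn [ 0.008 -0.471 -0.001] t 11.6
```

```bash
python3 -m crank '0.04 0.003 -0.035 0.008 -0.14 0;0.075 0.006 -0.07 0.008 -0.28 0;0.11 0.01 -0.1 0.008 -0.42 0;0.14 0.012 -0.13 0.008 -0.471 0;0.173 0.012 -0.156 0.008 -0.471 0;0.173 0.012 -0.156 0.008 -0.471 0;0.173 0.012 -0.156 0.008 -0.471 0' -0.3
python3 - <<'E'
from h import *
P,R,o=pose();c=cal('wrist');im=snap('wrist','w6.png');np.save('w6c.npy',np.hstack([c[0],c[1],c[2][:,None]]))
print(P,o['tcp_rot']);q=proj('wrist',[.63,.2,.053],c).round().astype(int);print(q)
x0,y0=max(q[0]-80,0),max(q[1]-60,0);print(x0,y0)
cv2.imwrite('pics/w6m.png',cv2.resize((255*(im[y0:y0+120,x0:x0+160]/255.)**.7).astype('u1')[:,:,::-1],(800,600),interpolation=3))
E
```

```text
time: 12.3
ee_pos: [0.6082, 0.1924, 0.2018]
tcp_rot: [-89.4, -0.1, 112.1]
wrist_force: [0.4, -0.1, 0.7]
opening: 0.0554
[0.60822637 0.19243279 0.20176596] [-89.39722577  -0.11279892 112.06583493]
[282 224]
202 164
```

View pics/w6m.png

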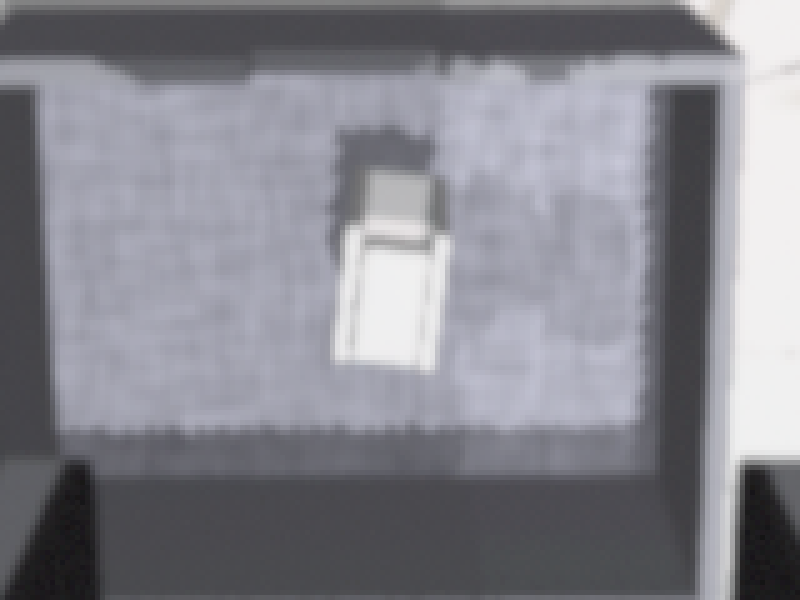

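The cell's frosted side walls are the white strips left and right (crop x≈340 and ≈440), with its window facing the front. It is turned about 5° from the tool.

```bash
python3 - <<'E'
from h import *
M=np.load('w6c.npy');c=(M[:,:3],M[:,3:6],M[:,6])
C=np.array([onz('wrist',(x/5+202,y/5+164),.049,c) for x,y in((345,228),(450,235),(437,372),(332,363))]);print(C.round(4))
e=lambda a,b:(np.degrees(np.arctan2(*(C[b]-C[a])[1::-1])).round(1),np.linalg.norm(C[b]-C[a]).round(4))
print('front',e(0,1),'right',e(1,2),'back',e(3,2),'left',e(0,3),'ctr',C.mean(0))
W=[onz('wrist',(x/5+202,y/5+164),.06,c) for x,y in((20,72),(735,65),(715,600))];print(np.round(W,4))
E
```

```text
[[0.6229 0.1866 0.049 ]
 [0.6173 0.2036 0.049 ]
 [0.6411 0.2109 0.049 ]
 [0.6464 0.1934 0.049 ]]
front (np.float64(108.1), np.float64(0.0179)) right (np.float64(17.2), np.float64(0.0249)) back (np.float64(106.9), np.float64(0.0183)) left (np.float64(16.2), np.float64(0.0245)) ctr [0.63189534 0.19861486 0.049     ]
[[0.6153 0.1283 0.06  ]
 [0.5714 0.2335 0.06  ]
 [0.6582 0.27   0.06  ]]
```

```bash
python3 -c "
from h import *
for i in range(1):go([.632,.1986,.11],107)"
```

```text
shift [-0.0029  0.0925 -0.0257] turn [-0.009  0.088  0.001] t 12.35
```

```bash
python3 -m crank '-0.003 0.03 -0.01 -0.009 0.04 0;-0.003 0.06 -0.02 -0.009 0.088 0;-0.003 0.085 -0.0257 -0.009 0.088 0;-0.003 0.0925 -0.0257 -0.009 0.088 0;-0.003 0.0925 -0.0257 -0.009 0.088 0;-0.003 0.0925 -0.0257 -0.009 0.088 0;-0.003 0.0925 -0.0257 -0.009 0.088 0' -0.3 30
python3 -c "
from h import *
print(pose()[0],pose()[2]['tcp_rot']);go([.632,.1986,.029],107)"
```

```text
time: 13.05
ee_pos: [0.6331, 0.1987, 0.1129]
tcp_rot: [-90.2, -0.1, 107.0]
wrist_force: [-0.3, 0.2, -0.6]
opening: 0.0556
[0.63305474 0.1986877  0.11294117] [-9.02334810e+01 -8.97502653e-02  1.06960120e+02]
shift [0.0001 0.0839 0.0014] turn [ 0.004 -0.001  0.002] t 13.05
```

```bash
python3 -m crank '0 0.03 0.001 0 0 0;0 0.055 0.001 0 0 0;0 0.07 0.001 0 0 0;0 0.079 0.001 0 0 0;0 0.082 0.001 0 0 0;0 0.082 0.001 0 0 0'
python3 -m crank '0 0 0 0 0 0;0 0 0 0 0 0;0 0 0 0 0 0;0 0 0 0 0 0;0 0 0 0 0 0;0 0 0 0 0 0' 1 25
```

```text
time: 13.65
ee_pos: [0.632, 0.1987, 0.0293]
tcp_rot: [-90.1, -0.1, 107.0]
wrist_force: [-0.8, 0.7, 0.3]
opening: 0.0555
time: 14.25
ee_pos: [0.6322, 0.1988, 0.0295]
tcp_rot: [-90.2, -0.1, 107.0]
wrist_force: [-0.3, -0.4, 6.1]
opening: 0.0175
```

```bash
python3 -m crank '0 0 0 0 0 0;0 0 0 0 0 0;0 0 0 0 0 0;0 -0.02 0 0 0 0;0 -0.05 0 0 0 0;0 -0.09 0 0 0 0;0 -0.12 0 0 0 0;0 -0.135 0 0 0 0'  - 30
python3 -m crank '0 0 0 0 0 0;0 0 0 0 0 0;0 0 0 0 0 0'
python3 - <<'E'
from h import *
# bench refine: print the small-scale numbers from the old wrist view? compute bench from base plate edges, scene picture s0
a=cv2.imread('pics/s0.png')
print(pose()[0],pose()[2]['opening'])
go([.5,-.02,.25],85)
E
```

```text
time: 15.05
ee_pos: [0.6322, 0.1985, 0.1669]
tcp_rot: [-90.3, -0.1, 107.0]
wrist_force: [-0.2, -0.6, 0.2]
opening: 0.018
time: 15.35
ee_pos: [0.631, 0.1982, 0.1617]
tcp_rot: [-89.9, -0.1, 107.0]
wrist_force: [0.3, -0.4, -0.6]
opening: 0.0178
[0.63102667 0.1981657  0.16166523] 0.017780406580281856
shift [-0.1703 -0.0883  0.1891] turn [-0.002  0.383  0.001] t 15.35
```

```bash
python3 -c "
from h import *
go([.59,-.187,.25],81)"
```

```text
shift [-0.3563 -0.0887  0.1518] turn [-0.002  0.453  0.001] t 15.35
```

```bash
python3 -m crank '0 -0.03 0.01 0 0 0;-0.03 -0.06 0.03 0 0.06 0;-0.07 -0.085 0.05 0 0.13 0;-0.11 -0.089 0.065 0 0.2 0;-0.15 -0.089 0.08 0 0.27 0;-0.19 -0.089 0.095 0 0.34 0;-0.23 -0.089 0.11 0 0.4 0;-0.27 -0.089 0.12 0 0.453 0'
python3 -c "
from h import *
go([.59,-.187,.25],81)"
```

```text
time: 16.15
ee_pos: [0.5947, -0.0968, 0.2509]
tcp_rot: [-89.9, -0.1, 80.9]
wrist_force: [0.0, 0.5, -0.3]
opening: 0.0175
shift [-0.0898  0.0007 -0.0097] turn [-0.001 -0.002  0.002] t 16.15
```

```bash
python3 -m crank '-0.03 0 -0.003 0 0 0;-0.06 0 -0.006 0 0 0;-0.08 0 -0.01 0 0 0;-0.09 0 -0.01 0 0 0;-0.09 0 -0.01 0 0 0;-0.09 0 -0.01 0 0 0;-0.09 0 -0.01 0 0 0'
python3 - <<'E'
from h import *
P,R,o=pose();c=cal('wrist');im=snap('wrist','w7.png');np.save('w7c.npy',np.hstack([c[0],c[1],c[2][:,None]]))
print(P,o['tcp_rot'],o['opening'],c[1][2],(-c[1].T@c[2]).round(3))
cv2.imwrite('pics/w7m.png',cv2.resize((255*(im[0:300,80:480]/255.)**.7).astype('u1')[:,:,::-1],(800,600),interpolation=3))
E
```

```text
time: 16.85
ee_pos: [0.5915, -0.1844, 0.2518]
tcp_rot: [-90.0, -0.1, 81.1]
wrist_force: [0.3, -0.2, -1.4]
opening: 0.0175
[ 0.59147996 -0.18443056  0.25179525] [-90.00655627  -0.12165472  81.08201682] 0.017504580893836844 [ 0.27266533 -0.04042492 -0.9612593 ] [ 0.523 -0.173  0.382]
```

View pics/w7m.png

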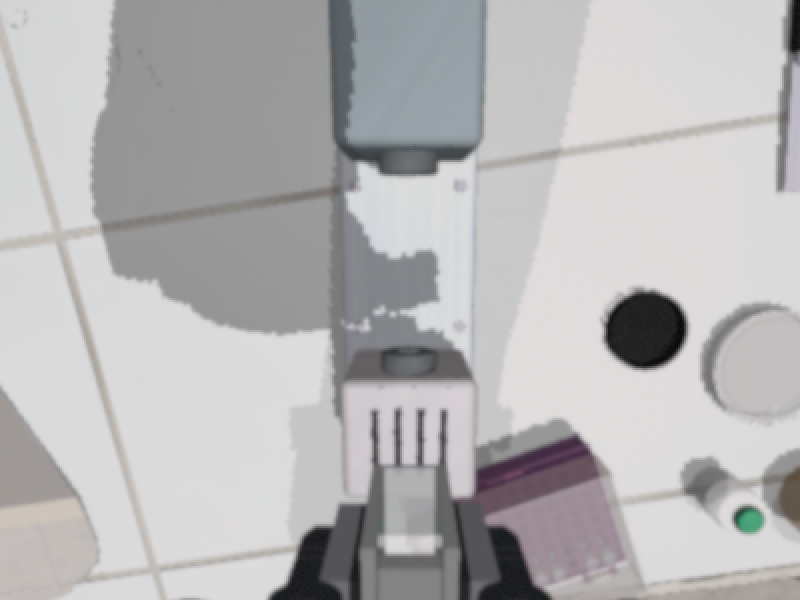

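The view shows the barrel ends at crop (408,165) on the detector and (409,360) on the lamp, with base plate edges at x≈343 and 475. The cell is in the fingers, and the spatula lies on the worktop at upper right (785,120).

```bash
python3 - <<'E'
from h import *
M=np.load('w7c.npy');c=(M[:,:3],M[:,3:6],M[:,6])
f=lambda x,y,z:onz('wrist',(x/2+80,y/2),z,c)
im=cv2.imread('pics/w7.png').astype(int);g=im.sum(2)
for y in(84,170,176,184):print(y,[int(v) for v in np.where((g[y,255:320]<240))[0][[0,-1]]+255] if (g[y,255:320]<240).any() else None)
L=f(343,180,.012),f(343,320,.012);Rr=f(478,165,.012),f(473,340,.012)
yaw=lambda a,b:np.degrees(np.arctan2((b-a)[1],(b-a)[0])).round(2)
print('base L',np.round(L,4),yaw(*L),'R',np.round(Rr,4),yaw(*Rr))
D=f(408,167,.07);Lm=f(409,360,.07);print('barrels',D,Lm,np.linalg.norm(D-Lm),yaw(D,Lm),'mid',(D+Lm)/2)
h=f(344,385,.092),f(474,385,.092),f(475,494,.092),f(346,494,.092);print('lamp top',np.round(h,4),yaw(h[0],h[1])-90,yaw(h[1],h[2]),np.mean(h,0))
d=f(340,146,.092),f(480,146,.092);print('det top edge',np.round(d,4),yaw(*d)-90,np.mean(d,0))
E
```

```text
84 [270, 297]
170 None
176 [258, 309]
184 [255, 313]
base L [[ 0.4995 -0.2027  0.012 ]
 [ 0.5692 -0.2155  0.012 ]] -10.38 R [[ 0.503  -0.1343  0.012 ]
 [ 0.5907 -0.1482  0.012 ]] -9.04
barrels [ 0.50234662 -0.16986978  0.07      ] [ 0.5847225  -0.18230984  0.07      ] 0.08330990701585282 -8.59 mid [ 0.54353456 -0.17608981  0.07      ]
lamp top [[ 0.5868 -0.211   0.092 ]
 [ 0.5955 -0.1557  0.092 ]
 [ 0.6455 -0.1618  0.092 ]
 [ 0.6365 -0.2191  0.092 ]] -8.909999999999997 -6.89 [ 0.61610634 -0.1869143   0.092     ]
det top edge [[ 0.492  -0.1952  0.092 ]
 [ 0.5005 -0.141   0.092 ]] -8.870000000000005 [ 0.4962736  -0.16813783  0.092     ]
```

```bash
python3 -c "
from h import *
print(pose()[0]);go([.5425,-.1757,.14],81)"
```

```text
[ 0.59152149 -0.1844412   0.25193307]
shift [0.0008 0.1119 0.0498] turn [0.    0.002 0.002] t 16.9
```

```bash
python3 -m crank '0.001 0 0.025 0 0 0;0.001 0.01 0.05 0 0 0;0.001 0.05 0.05 0 0 0;0.001 0.09 0.05 0 0 0;0.001 0.112 0.05 0 0 0;0.001 0.112 0.05 0 0 0;0.001 0.112 0.05 0 0 0'
python3 -c "
from h import *
print(pose()[0]);go([.5425,-.1757,.0735],81)"
```

```text
time: 17.6
ee_pos: [0.5424, -0.176, 0.1408]
tcp_rot: [-90.0, -0.1, 81.1]
wrist_force: [1.0, 0.1, -0.1]
opening: 0.0178
[ 0.54243117 -0.17600798  0.14080866]
shift [0.0002 0.0673 0.    ] turn [0.001 0.001 0.002] t 17.6
```

```bash
python3 -m crank '0 0.02 0 0 0 0;0 0.04 0 0 0 0;0 0.055 0 0 0 0;0 0.063 0 0 0 0;0 0.067 0 0 0 0;0 0.067 0 0 0 0;0 0.067 0 0 0 0;0 0.067 0 0 0 0'
python3 - <<'E'
from h import *
P,R,o=pose();print(P,o['wrist_force'])
a=snap('scene','s8.png');b=snap('side','d8.png')
m=np.zeros((600,800,3),'u1')
g=lambda i:(255*(i/255.)**.6).astype('u1')[:,:,::-1]
m[:,:400]=cv2.resize(g(a[210:300,290:350]),(400,600),interpolation=3) if 0 else cv2.resize(g(a[200:320,280:360]),(400,600),interpolation=3)
m[:,400:]=cv2.resize(g(b[130:250,255:335]),(400,600),interpolation=3);cv2.imwrite('pics/m8.png',m)
for n in('scene','side'):
    k={'scene':(280,200,0),'side':(255,130,400)}[n]
    for p in(P-[0,0,.0255],P+[0,0,.0235]):
        q=proj(n,p);print(n,((q[0]-k[0])*5+k[2]).round(),((q[1]-k[1])*5).round())
E
```

```text
time: 18.4
ee_pos: [0.5427, -0.1765, 0.0737]
tcp_rot: [-90.1, -0.1, 81.0]
wrist_force: [-0.2, 0.5, -1.2]
opening: 0.0175
[ 0.54269788 -0.17652753  0.07370861] [-0.1884404   0.49177645 -1.21965904]
scene 245.0 310.0
scene 257.0 248.0
side 607.0 282.0
side 610.0 191.0
```

View pics/m8.png

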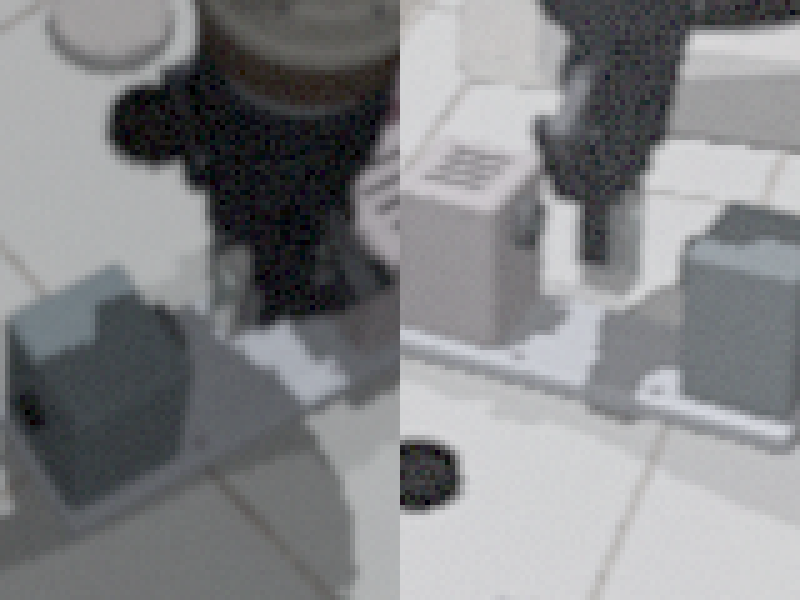

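The cell hangs upright in the gap in the side view, spanning x 578–638 with its bottom at about y 288 (predicted centre 607, 282). It's clear of the base and barrels, so I'm handing in.

```bash
python3 -c "
from workcell import bot
print(bot.job_done());o=bot.get_obs();print(o['time'],o['ee_pos'],o['opening'])"
```

```text
the job is handed in; nothing more can be done
None
the job is handed in; nothing more can be done
```

The job is handed in at about 18.4 s of the allowed 56 s. The arm is holding the cell upright in the gap of the light bench. The hand-in gave no verdict.

- **Cover:** I slid the spatula blade about 18 mm into the notch, levered the cover up and swung it back to its stop, at about 100°. The last picture I viewed showed it standing open.
- **Spatula:** It was laid back where it came from and let go. A later wrist picture shows its blade lying on the worktop there. While setting it down I pressed on the worktop with about 36 N at the wrist sensor, so I eased off before opening the fingers.
- **Cell:** I gripped it across its frosted sides. The finger opening reads 17.5 mm against the stated 18 mm width, with a 30 N grip.
- **Position on the beam:** The final tool position is (0.5427, -0.1765, 0.0737). By my estimate the window middle is within 1–2 mm of the beam middle, and square to the beam within about 2°. The side view agreed with the predicted cell position to about 2 mm.
- **Disagreements:**
  - The measured barrel gap came out at 83 mm instead of the stated 76 mm, which is minor because only its midpoint was used.
  - Bench yaw estimates from different edges ranged from about -7° to -10°, and I used -9°.
- **Not checked:** I did not compare the bystanders' positions before and after. No move was made near them.

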